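Fill the tie display tray from the stock pile

ROBOT

A 6-joint arm with a two-finger parallel gripper is mounted at the origin on the work surface. World frame = base frame: x ahead of the robot, y to its left, z up, the work surface at z = 0. Lengths are in mm, angles in degrees, forces in N, time in s.
With the tool pointing down it reaches from about 300 to 850 mm from the base axis. Payload 5.4 kg.
Tool frame: the origin (TCP) lies on the centre line of the jaws, within the pads' length; the fingertips stand 19 mm ahead of it and the grasp point (between the pads) is the TCP (ctrl.tips_ahead is the distance from the TCP to the fingertips, in mm); z points along the fingers, y is the line along which they close (so a half turn about z gives the same grasp; the last joint's range is limited). The gripper opens to 85 mm and grips with 20 to 120 N. Pads are 22 mm wide; open, the fingers measure 114 mm over their backs; the gripper's body (76 mm by 85 mm) begins 54 mm behind the grasp point. The pads swing forward as they close: fully open they stand 13 mm farther back than shut.
Start: joints at [-83.371, 9.076, 91.501, -0, 79.423, -12.038], TCP at [184.014, -544.743, 250.299] pointing down, gripper open.
Joint ranges: [-166.64, 166.64], [-54.1, 131.32], [10.49, 154.53], [-73.88, 253.88], [9.74, 151.15], [-171.62, 171.62]. Speed limits (degrees/s): [147.25, 147.25, 180, 180, 180, 180].

INTERFACE

Orientations are given as [roll, pitch, yaw] about the fixed x, y, z axes, in that order (R = Rz(yaw) Ry(pitch) Rx(roll)).
In Python, from cell import sense, optics, order, ctrl gives the robot as it stands.
- The arm moves only by the tool jog_arm, never from a script. Its argument "plan" is text: rows parted by semicolons, each of 7 numbers parted by spaces: the shift along the tool's x, y, z each as a share of 10 cm, from -1 to 1, then the turn, a rotation vector about the tool's x, y, z each as a share of 45 degrees, from -1 to 1, then the gripper command: -1 is shut, 1 is fully open, values between are in proportion. A call has 1 to 20 rows; each row shifts and turns the commanded pose from where the row before left it, along the tool's axes as they then stand; what a row does not reach is not made up. A row lasts 1/8 s, in which the tool goes at most 62.5 mm and 10.7 degrees, less where a joint would pass 70% of its speed; a pose out of reach is approached as far as the arm can. A call with a number of a shift or a turn outside -1 to 1 is refused whole. A call with a gripper value outside its range is refused whole. The fingers move at their own pace and stop on an object; "squeeze" is the grip in N (left out, the last holds). Time passes only in rows, so rows that do not move let the fingers close. It gives the time, the measured TCP pose, the force, the opening and the grip force at its end, in the units of the state.
- sense(): the state, without advancing time (a new reading comes with each control period).
- optics.camera(name): name is "side" or "top"; returns a dict with "color" (400x640x3 uint8, red, green, blue), "mtx" (3x3 intrinsics, pixels), "camera_from_world" (4x4, takes a point from world to camera coordinates). Camera axes: x right, y down, z forward; pixel columns grow to the right and rows downward; lengths in mm; the calibration is good to about 2 mm. A picture is of the moment at which its call begins. There is no depth.
- order.job_done(): hands the job in; it is judged then, once.
The state is a dict: "t": time; "joint_pos": joint angles; "dq": joint speeds; "effort": joint torques, N m; "position": TCP position; "orientation": TCP orientation; "force": force on the tool from outside, world axes, zero at the start; "torque": the same for the moment, N m; "grip_width": opening from 0.0 (shut) to 1.0 (fully open); "finger_force": force on a finger pad.
Only numpy, scipy, OpenCV 4.12 (cv2) and the standard library are available. Lean on these libraries where they do the work, as an engineer would, in place of code of your own. Each camera call takes 0.05 s, during which the arm holds its last target. There are 200 camera calls.

TASK

Fill the display tray with the two long tie boxes, one lying lengthwise in the middle of each compartment. One of them is at the bottom of the pile on the riser: first set the bow-tie box and the cufflink box aside, each directly on the black counter pad, and only then take that tie box out; at the end restack these two in the middle of the riser, the bow-tie box lengthwise on it and the cufflink box squarely centred on top. Keep every box right way up and leave the tumbler and the tape where they are.

Things in the scene. Friction and masses are not known exactly. Their poses are not given: they have to be found in the camera images.
- tie_low_center (a point): The tie box at the bottom of the pile, lying lengthwise in the middle of the wooden riser with two other boxes on it; its ends show beyond them. A long slim tie box, 180 x 58 x 44 mm (x, y, z), lying flat; this point is its centre, 22 mm above its underside. x runs along its length, y across its 58 mm width, z up; about 0.16 kg (each box's weight varies by some 25 %). Cream card lid with a small brown label, brown base.
- tie_loose_center (a point): The other tie box, just like the first, lying alone on the counter. A long slim tie box, 180 x 58 x 44 mm (x, y, z), lying flat; this point is its centre, 22 mm above its underside. x runs along its length, y across its 58 mm width, z up; about 0.16 kg (each box's weight varies by some 25 %). Cream card lid with a small brown label, brown base.
- bowtie_box_center (a point): The bow-tie box, in the middle of the pile: 120 x 56 x 46 mm (x, y, z), lying lengthwise on the lower tie box; this point is its centre, 23 mm above its underside. x runs along its length, y across its 56 mm width, z up; about 0.13 kg. Cream card lid with a small brown label, brown base.
- cufflink_box_center (a point): The cufflink box at the top of the pile, square, 58 x 58 x 44 mm, standing on the bow-tie box; this point is its centre, 22 mm above its underside. x and y run along its sides, z up; about 0.11 kg. Cream card lid with a small brown label, brown base.
- bay_a (a point): One of the two compartments of the display tray, a low pale wooden tray fixed to the counter, 218 x 255 mm and 16 mm high. This point is the middle of the compartment's grey felt floor, 6 mm above the counter. The compartment is 208 mm long (x) by 120 mm wide (y) inside; walls and divider are 5 mm thick and rise 10 mm above the felt.
- bay_b (a point): The tray's other compartment, the same size, 125 mm from the first along -y of bay_a. This point is the middle of its felt floor; x runs along its length, y across its width.
- riser_top (a point): Low dark wooden riser fixed to the counter under the pile, 200 x 90 x 20 mm. This point is the centre of its top, 20 mm above the counter; x runs along its length, y across its width.
- pad_top (a point): Black leather counter pad fixed to the counter, 170 x 215 mm (x, y) and 4 mm thick, with nothing on it; this point is the centre of its top.
- tumbler: Bystander: a clear glass tumbler off to the far side of the counter, 68 mm across at the rim, 85 mm high; its origin is the centre of its underside.
- tape_roll: Bystander: a round black and orange roll of tape in its holder off to the far side of the counter, about 75 mm across, 41 mm high; its origin is the centre of its underside.
There are look-alikes about, which are no part of the job. What is shaped like the part that bears tie_low_center but pink is not meant.

How it is judged (in metres and radians):
On the way:
1. the bow-tie box and the cufflink box both stand on the counter pad, released, while the lower tie box still lies on the riser (x of bowtie_box_center in the frame of pad_top between -0.09 and 0.09 m and y of bowtie_box_center in the frame of pad_top between -0.11 and 0.11 m and z of bowtie_box_center in the frame of pad_top between 0.015 and 0.032 m and angle between each of bowtie_box_center, cufflink_box_center's own z axis and vertical below 0.1 rad and contact force between the fingers and bowtie_box below 0.2 N and linear speed of each of bowtie_box, cufflink_box below 0.02 m/s and angular speed of each of bowtie_box, cufflink_box below 0.2 rad/s and x of cufflink_box_center in the frame of pad_top between -0.09 and 0.09 m and y of cufflink_box_center in the frame of pad_top between -0.11 and 0.11 m and z of cufflink_box_center in the frame of pad_top between 0.015 and 0.032 m and contact force between the fingers and cufflink_box below 0.2 N and distance of tie_low_center from where it was at the start of the episode below 0.03 m), for 0.2 s.
At the end, for the whole second after the job is handed in: One tie box flat in each compartment, centre within 15 mm of its middle along and across; bow-tie box flat on the riser, within 15 mm of its centre; cufflink box on it, centred within 12 mm; each squared up within 0.17 rad with what it lies on; all boxes right way up and at rest (((x of tie_low_center in the frame of bay_a between -0.015 and 0.015 m and y of tie_low_center in the frame of bay_a between -0.015 and 0.015 m and z of tie_low_center in the frame of bay_a between 0.014 and 0.03 m and angle between the x axis of tie_low_center and the x axis of bay_a, either way round below 0.17 rad and x of tie_loose_center in the frame of bay_b between -0.015 and 0.015 m and y of tie_loose_center in the frame of bay_b between -0.015 and 0.015 m and z of tie_loose_center in the frame of bay_b between 0.014 and 0.03 m and angle between the x axis of tie_loose_center and the x axis of bay_b, either way round below 0.17 rad) or (x of tie_low_center in the frame of bay_b between -0.015 and 0.015 m and y of tie_low_center in the frame of bay_b between -0.015 and 0.015 m and z of tie_low_center in the frame of bay_b between 0.014 and 0.03 m and angle between the x axis of tie_low_center and the x axis of bay_b, either way round below 0.17 rad and x of tie_loose_center in the frame of bay_a between -0.015 and 0.015 m and y of tie_loose_center in the frame of bay_a between -0.015 and 0.015 m and z of tie_loose_center in the frame of bay_a between 0.014 and 0.03 m and angle between the x axis of tie_loose_center and the x axis of bay_a, either way round below 0.17 rad)) and horizontal distance between bowtie_box_center and riser_top below 0.015 m and z of bowtie_box_center in the frame of riser_top between 0.015 and 0.031 m and angle between the x axis of bowtie_box_center and the x axis of riser_top, either way round below 0.17 rad and horizontal distance between cufflink_box_center and bowtie_box_center below 0.012 m and z of cufflink_box_center in the frame of bowtie_box_center between 0.037 and 0.053 m and (angle between the x axis of cufflink_box_center and the x axis of bowtie_box_center, either way round below 0.17 rad or angle between the x axis of cufflink_box_center and the y axis of bowtie_box_center, either way round below 0.17 rad) and angle between each of tie_low_center, tie_loose_center, bowtie_box_center, cufflink_box_center's own z axis and vertical below 0.1 rad and linear speed of each of tie_low, tie_loose, bowtie_box, cufflink_box below 0.02 m/s and angular speed of each of tie_low, tie_loose, bowtie_box, cufflink_box below 0.2 rad/s); the robot touches nothing.
It fails at once if a box is tipped over (tilted more than 40 degrees) (angle between any of tie_low_center, tie_loose_center, bowtie_box_center, cufflink_box_center's own z axis and vertical above 0.7 rad).
It fails at once if the lower tie box is taken from its place with a box still on it (moved 50 mm while another box lies on it) (distance of tie_low_center from where it was at the start of the episode above 0.05 m and contact force between any of bowtie_box, cufflink_box and tie_low above 0.3 N).
It fails at once if the tumbler or the tape roll is moved more than 25 mm (distance of any of tumbler, tape_roll from where it was at the start of the episode above 0.025 m).
It also fails if it takes over 144 s, if anything falls off the work surface, if the arm or the gripper's body presses on something with over 40 N, if the wrist force passes 120 N, or if a joint passes its speed limit or range.

## Working session

There is one attempt and no reset: what is moved stays moved. The work goes in short steps, Python scripts to look and compute and a tool call to move; the robot and the scene stay as the last step left them, time stands still between calls to the robot, and variables do not carry over. Pictures are saved under pics/ and viewed, at most 14 in all, crops included, and the job is handed in when it is done.

Besides the shell and the picture viewer there is one more tool, called after "Emit:" by a JSON object that holds its "fn" and its "kwargs". jog_arm: Moves the arm, as the interface text tells. Its arguments: {"type":"object","properties":{"plan":{"type":"string"},"squeeze":{"type":"number"}},"required":["plan"]}

```bash
mkdir -p pics; python3 - <<'E'
from cell import sense, optics, order, ctrl
import cv2,numpy as np
s=sense();print({k:np.round(v,2) for k,v in s.items()})
for n in("side","top"):
    c=optics.camera(n);cv2.imwrite(f"pics/{n}0.png",c["color"][:,:,::-1]);print(n,c["mtx"].tolist(),np.round(c["camera_from_world"],3).tolist())
E
```

```text
{'t': np.float64(0.0), 'joint_pos': array([-83.37,   9.11,  91.57,  -0.  ,  79.42, -12.04]), 'dq': array([ 0.02,  0.  , -0.05, -0.03,  0.06,  0.04]), 'effort': array([ 0.000e+00, -3.960e+01, -3.314e+01,  0.000e+00,  1.000e-02,
       -0.000e+00]), 'position': array([ 183.95, -544.19,  249.31]), 'orientation': array([-1.799e+02, -2.000e-02,  1.867e+01]), 'force': array([-0.39, -1.5 , -0.31]), 'torque': array([ 0.02,  0.04, -0.04]), 'finger_force': np.float64(0.0), 'grip_width': np.float64(1.0)}
side [[384.14476389421134, 0.0, 313.11404999746486], [0.0, 384.14476389421134, 197.0670849392455], [0.0, 0.0, 1.0]] [[-0.934, -0.358, 0.003, 453.276], [-0.22, 0.567, -0.794, 214.307], [0.283, -0.742, -0.608, 1096.928], [0.0, 0.0, 0.0, 1.0]]
top [[449.2460150943933, 0.0, 320.06070733418255], [0.0, 449.2460150943933, 201.09692487772682], [0.0, 0.0, 1.0]] [[0.01, -1.0, 0.01, -13.479], [-0.996, -0.011, -0.084, 525.988], [0.084, -0.009, -0.996, 1420.548], [0.0, 0.0, 0.0, 1.0]]
```

View pics/top0.png

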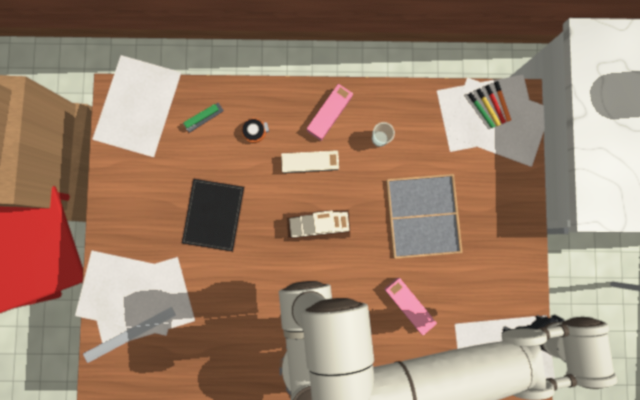

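View pics/side0.png

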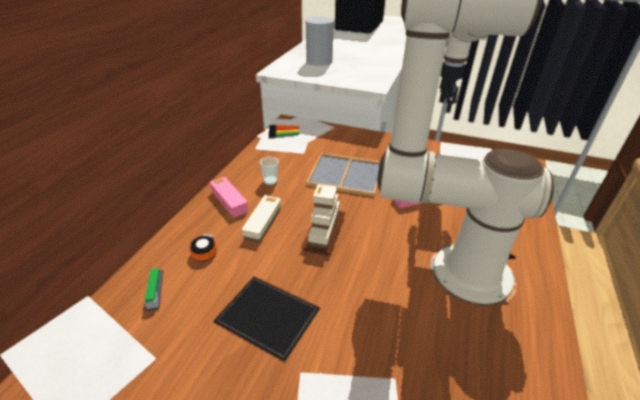

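The top view shows the pad around (213,215), the pile at (318,224), a cream tie box at (310,161) and the tray at (424,216). The tumbler is at (383,134) and the tape at (254,129).
Tie-box candidates: pink at (329,112), pink at (411,306), cream at (310,161), and cream at the bottom of the pile (318,224). The two cream ones fit the description, since pink is excluded. I'll confirm this in enlarged crops.

```bash
python3 - <<'E'
import cv2
a=cv2.imread("pics/top0.png")[140:270,270:470];cv2.imwrite("pics/topc.png",cv2.resize(a,None,fx=4,fy=4,interpolation=cv2.INTER_CUBIC))
a=cv2.imread("pics/side0.png")[145:265,230:390];cv2.imwrite("pics/sidec.png",cv2.resize(a,None,fx=5,fy=5,interpolation=cv2.INTER_CUBIC))
E
```

```text
(no output)
```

View pics/topc.png

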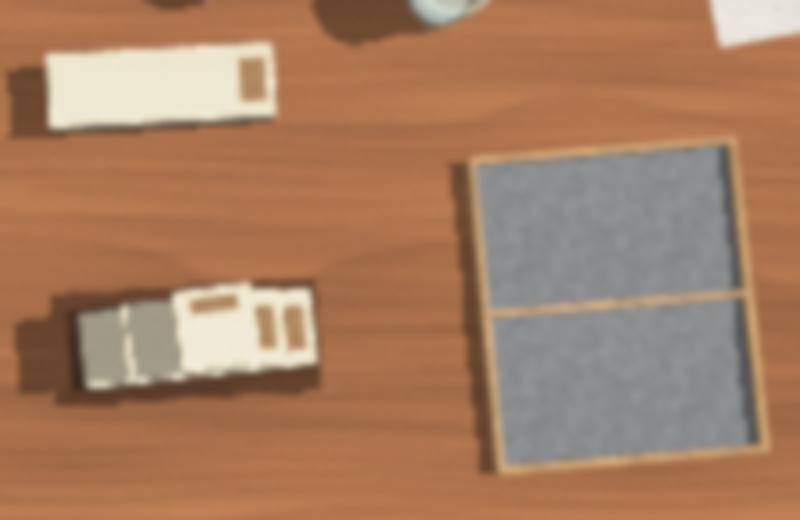

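View pics/sidec.png

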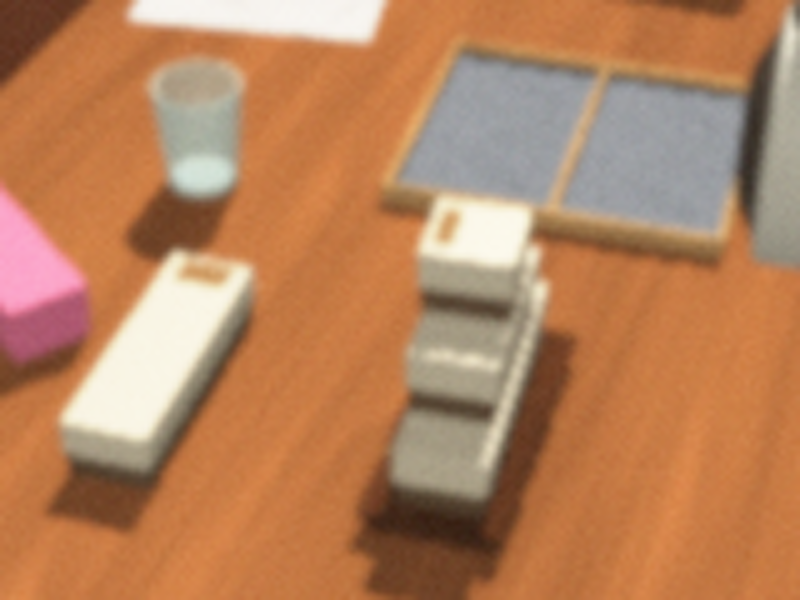

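The crops confirm that the cream box at topc (160,86) is the loose tie box. The pile shows three stacked cream lids: cufflink at (215,330), bow-tie at (205,335) and lower tie box at (198,340). The tray outer corners are at (470,160), (735,140), (768,448) and (502,470). Next I triangulate.

```bash
cat > h.py <<'E'
import numpy as np
from cell import optics
K={};M={}
K["side"]=np.array([[384.14476,0,313.11405],[0,384.14476,197.06708],[0,0,1]]);K["top"]=np.array([[449.24602,0,320.06071],[0,449.24602,201.09692],[0,0,1]])
def load():
    import os
    if not os.path.exists("cal.npz"): np.savez("cal.npz",**{n:optics.camera(n)["camera_from_world"] for n in K})
    z=np.load("cal.npz"); return {n:z[n] for n in K}
M=load()
def ray(n,p):
    d=np.linalg.solve(K[n],[p[0],p[1],1]);R=M[n][:3,:3];return -R.T@M[n][:3,3],R.T@d
def onz(n,p,z):
    o,d=ray(n,p);return o+d*(z-o[2])/d[2]
def tri(pt,ps):
    A=[];b=[]
    for n,p in(("top",pt),("side",ps)):
        o,d=ray(n,p);d/=np.linalg.norm(d);P=np.eye(3)-np.outer(d,d);A.append(P);b.append(P@o)
    return np.linalg.lstsq(np.vstack(A),np.hstack(b),rcond=None)[0]
tc=lambda u,v:(270+(u+.5)/4-.5,140+(v+.5)/4-.5)
sc=lambda u,v:(230+(u+.5)/5-.5,145+(v+.5)/5-.5)
def rect(name,c):
    c=np.array(c)[:,:2];m=c.mean(0);e=(c[1]-c[0]+c[2]-c[3])/2;f=(c[3]-c[0]+c[2]-c[1])/2
    print(name,m.round(1),"len",np.linalg.norm(e).round(1),np.linalg.norm(f).round(1),"ang",np.degrees(np.arctan2(e[1],e[0])).round(1),np.degrees(np.arctan2(f[1],f[0])).round(1))
E
python3 - <<'E'
from h import *
P=lambda n,a,b:print(n,tri(tc(*a),sc(*b)).round(1))
P("cuf+x-y",(248,284),(433,197));P("cuf-x-y",(256,370),(532,207))
for a,b in(((272,42),(172,250)),((276,116),(255,270)),((46,56),(62,430)),((50,130),(150,447))):P("loose",a,b)
for a,b in(((470,160),(385,185)),((502,470),(720,240)),((735,140),(458,43))):P("tray",a,b)
for a,b in(((192,179),(256,279)),((244,187),(216,319)),((233,250),(280,356)),((182,243),(319,310))):print("pad",tri(a,b).round(1))
T=lambda z,l:[onz("top",tc(*p),z) for p in l]
rect("loose",T(44,[(46,56),(272,42),(276,116),(50,130)]))
rect("tray",T(16,[(470,160),(735,140),(768,448),(502,470)]))
rect("cuf",T(154,[(173,292),(248,284),(256,370),(182,378)]))
rect("bow",T(110,[(125,303),(277,288),(284,366),(136,378)]))
rect("low",T(64,[(78,312),(313,288),(318,365),(87,389)]))
rect("pad",[onz("top",p,4) for p in((192,179),(244,187),(233,250),(182,243))])
E
```

```text
cuf+x-y [489.2 -40.2 155.7]
cuf-x-y [427.4 -46.2 160.3]
loose [688.4 -62.1  45.4]
loose [628.8 -66.1  42. ]
loose [675.  117.8  37.8]
loose [615.7 113.8  39.9]
tray [ 598.3 -225.1   15.6]
tray [ 349.7 -250.    14.6]
tray [ 618.6 -441.7   12.1]
pad [537.4 355.2 141.9]
pad [ 632.2  291.3 -157.7]
pad [ 407.1  323.2 -171. ]
pad [358.6 384.4 145.1]
loose [651.7  25.8] len 180.3 59.7 ang -85.8 -176.3
tray [ 483.7 -344.7] len 215.5 250.1 ang -84.9 -174.5
cuf [453.1 -16.9] len 54.4 62.7 ang -83.3 -173.8
bow [452.6 -10.8] len 113.1 57.8 ang -84.3 -172.7
low [450.5  -6.4] len 181.8 60.0 ang -83.5 -174.2
pad [480.2 338.5] len 168.5 207.8 ang -97.7 172.3
```

Emit:
{"fn": "jog_arm", "kwargs": {"plan": "0 0 0 0 0 -0.215 1;0 0 0 0 0 -0.215 1;0 0 0 0 0 -0.215 1;0 0 0 0 0 -0.215 1;0 0 0 0 0 -0.215 1;0 0 0 0 0 -0.215 1;0 0 0 0 0 -0.215 1;0 0 0 0 0 -0.215 1;0.49 0.32 0 0 0 0 1;0.49 0.32 0 0 0 0 1;0.49 0.32 0 0 0 0 1;0.49 0.32 0 0 0 0 1;0.49 0.32 0 0 0 0 1;0.49 0.32 0 0 0 0 1;0.49 0.32 0 0 0 0 1;0.49 0.32 0 0 0 0 1;0.49 0.32 0 0 0 0 1;0.49 0.32 0 0 0 0 1;0 0 0 0 0 0 1;0 0 0 0 0 0 1", "squeeze": 30}}

```text
t: 2.7
position: [450.2, -23.8, 250.1]
orientation: [-180.0, 0.0, 96.1]
force: [-0.0, -0.6, 0.6]
grip_width: 0.999
finger_force: 0.0
```

```bash
cat >> h.py <<'E'
from cell import sense
def go(x,y,z,yaw):
    s=sense();p=s["position"];w=s["orientation"][2];a=np.radians(w);d=np.array([x,y,z])-p;c,n=np.cos(a),np.sin(a)
    print("t",round(s["t"],1),"at",np.round(p,1),"yaw",round(w,1),"-> tool mm",np.round([c*d[0]+n*d[1],n*d[0]-c*d[1],-d[2]],1),"turn z share",round(-(yaw-w)/45,3),"f",np.round(s["force"],1),"w",round(s["grip_width"],2),"ff",round(s["finger_force"],1))
E
python3 - <<'E'
from h import *
go(453,-17,135,96.2)
E
```

```text
t 2.7 at [450.2 -23.8 250.1] yaw 96.1 -> tool mm [  6.4   3.5 115.1] turn z share -0.002 f [-0.  -0.6  0.6] w 1.0 ff 0.0
```

Emit:
{"fn": "jog_arm", "kwargs": {"plan": "0.07 0.035 0.2 0 0 0 1;0 0 0.3 0 0 0 1;0 0 0.3 0 0 0 1;0 0 0.2 0 0 0 1;0 0 0.15 0 0 0 1;0 0 0 0 0 0 1;0 0 0 0 0 0 -1;0 0 0 0 0 0 -1;0 0 0 0 0 0 -1;0 0 0 0 0 0 -1;0 0 0 0 0 0 -1;0 0 0 0 0 0 -1;0 0 0 0 0 0 -1"}}

```text
t: 4.32
position: [454.3, -16.7, 136.7]
orientation: [179.9, 0.1, 96.1]
force: [0.3, -0.6, 6.8]
grip_width: 0.677
finger_force: 32.7
```

Emit:
{"fn": "jog_arm", "kwargs": {"plan": "0 0 -0.2 0 0 0 -1;0 0 -0.3 0 0 0 -1;0.1 0.03 -0.1 0 0 0 -1;0.3 0.1 0 0 0 0 -1;0.47 0.16 0 0 0 0 -1;0.5 0.16 0 0 0 0 -1;0.5 0.16 0 0 0 0 -1;0.5 0.16 0 0 0 0 -1;0.5 0.16 0 0 0 0 -1;0.3 0.1 0 0 0 0 -1;0.21 0.09 0.1 0 0 0 -1;0 0 0.4 0 0 0 -1;0 0 0.5 0 0 0 -1;0 0 0.4 0 0 0 -1;0 0 0.16 0 0 0 -1;0 0 0 0 0 0 -1"}}

```text
t: 6.32
position: [527.8, 331.7, 38.2]
orientation: [-179.9, 0.0, 96.1]
force: [0.4, 0.3, 0.2]
grip_width: 0.678
finger_force: 32.5
```

```bash
python3 - <<'E'
from h import *
import cv2
go(530,332,31,96.1)
a=optics.camera("side")["color"][145:365,200:400,::-1];b=optics.camera("top")["color"][140:270,170:370,::-1]
a=cv2.resize(a,None,fx=2.6,fy=2.6,interpolation=2)[:600,:];cv2.imwrite("pics/s1.png",a)
cv2.imwrite("pics/t1.png",cv2.resize(b,None,fx=4,fy=4,interpolation=2))
E
```

```text
t 6.3 at [527.8 331.7  38.2] yaw 96.1 -> tool mm [0.1 2.2 7.2] turn z share -0.0 f [0.4 0.3 0.2] w 0.68 ff 32.5
```

View pics/s1.png

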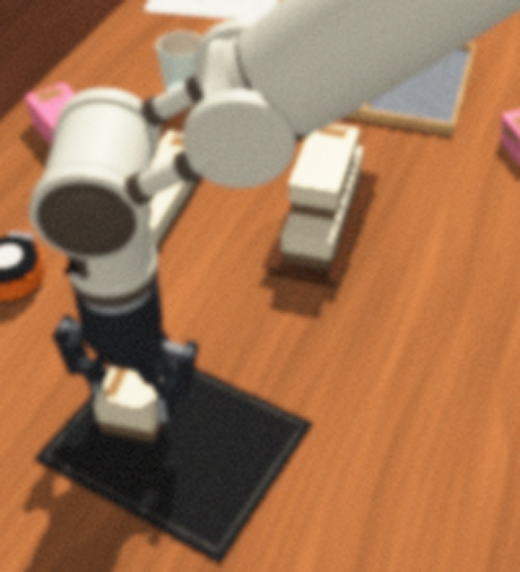

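The picture shows the cufflink box at (130,410), held just above the pad. The bow-tie and tie boxes are undisturbed at (325,200). I lower it the last few millimetres and release.

Emit:
{"fn": "jog_arm", "kwargs": {"plan": "0 0 0.05 0 0 0 -1;0 0 0.015 0 0 0 -1;0 0 0.005 0 0 0 -1;0 0 0 0 0 0 -1;0 0 0 0 0 0 -1"}}

```text
t: 7.05
position: [528.9, 331.6, 32.4]
orientation: [180.0, -0.0, 96.1]
force: [0.5, 0.4, -1.0]
grip_width: 0.676
finger_force: 32.5
```

Emit:
{"fn": "jog_arm", "kwargs": {"plan": "0 0 0.015 0 0 0 -1;0 0 0 0 0 0 -1;0 0 0 0 0 0 0.9;0 0 0 0 0 0 0.9;0 0 0 0 0 0 0.9;0 0 0 0 0 0 0.9;0 0 -0.2 0 0 0 1;0 0 -0.5 0 0 0 1;0 0 -0.5 0 0 0 1;-0.2 -0.06 -0.3 0 0 0 1;-0.5 -0.16 0 0 0 0 1;-0.5 -0.16 0 0 0 0 1;-0.5 -0.16 0 0 0 0 1;-0.5 -0.16 0 0 0 0 1;-0.5 -0.16 0 0 0 0 1;-0.5 -0.16 0 0 0 0 1;-0.2 -0.06 0 0 0 0 1;0 0 0 0 0 0 1"}}

```text
t: 9.3
position: [457.6, -19.1, 182.2]
orientation: [179.9, 0.0, 95.9]
force: [-0.9, 0.7, 0.4]
grip_width: 1.0
finger_force: 0.0
```

```bash
python3 - <<'E'
from h import *
go(452.6,-8,93,96.1)
E
```

```text
t 9.3 at [457.6 -19.1 182.2] yaw 95.9 -> tool mm [11.5 -3.9 89.2] turn z share -0.004 f [-0.9  0.7  0.4] w 1.0 ff 0.0
```

Emit:
{"fn": "jog_arm", "kwargs": {"plan": "0.11 -0.04 0.2 0 0 0 1;0 0 0.3 0 0 0 1;0 0 0.25 0 0 0 1;0 0 0.13 0 0 0 1;0 0 0 0 0 0 1;0 0 0 0 0 0 -1;0 0 0 0 0 0 -1;0 0 0 0 0 0 -1;0 0 0 0 0 0 -1;0 0 0 0 0 0 -1;0 0 0 0 0 0 -1;0 0 0 0 0 0 -1;0 0 0 0 0 0 -1"}}

```text
t: 10.92
position: [453.3, -7.6, 94.1]
orientation: [179.9, 0.0, 96.1]
force: [-0.2, 1.2, 7.1]
grip_width: 0.65
finger_force: 33.4
```

Emit:
{"fn": "jog_arm", "kwargs": {"plan": "0 0 -0.2 0 0 0 -1;0 0 -0.3 0 0 0 -1;0.1 0 -0.2 0 0 0 -1;0.3 0.01 0 0 0 0 -1;0.48 0.02 0 0 0 0 -1;0.5 0.02 0 0 0 0 -1;0.5 0.02 0 0 0 0 -1;0.5 0.02 0 0 0 0 -1;0.5 0.02 0 0 0 0 -1;0.4 0.02 0 0 0 0 -1;0.25 0.01 0.1 0 0 0 -1;0 0 0.4 0 0 0 -1;0 0 0.4 0 0 0 -1;0 0 0.2 0 0 0 -1;0 0 0.12 0 0 0 -1;0 0 0 0 0 0 -1;0 0 0 0 0 0 -1"}}

```text
t: 13.05
position: [429.7, 345.5, 42.0]
orientation: [179.9, -0.0, 96.1]
force: [1.4, -0.2, -1.5]
grip_width: 0.654
finger_force: 32.5
```

```bash
python3 - <<'E'
from h import *
go(430,345,34,96.1)
E
```

```text
t 13.1 at [429.7 345.5  42. ] yaw 96.1 -> tool mm [-0.6  0.2  8. ] turn z share -0.001 f [ 1.4 -0.2 -1.5] w 0.65 ff 32.5
```

Emit:
{"fn": "jog_arm", "kwargs": {"plan": "0 0 0.04 0 0 0 -1;0 0 0.025 0 0 0 -1;0 0 0.01 0 0 0 -1;0 0 0 0 0 0 -1;0 0 0 0 0 0 -1;0 0 0 0 0 0 0.9;0 0 0 0 0 0 0.9;0 0 0 0 0 0 0.9;0 0 0 0 0 0 0.9;0 0 -0.2 0 0 0 1;0 0 -0.5 0 0 0 1;0 0 -0.5 0 0 0 1;0 0 -0.5 0 0 0 1;-0.5 -0.2 0 0 0 0 1;-0.5 -0.3 0 0 0 0 1;-0.5 -0.3 0 0 0 0 1;0 0 0 0 0 0 1"}}

```text
t: 15.18
position: [363.3, 185.3, 202.5]
orientation: [-179.9, 0.0, 95.9]
force: [-0.4, 0.3, -0.4]
grip_width: 0.996
finger_force: 0.0
```

```bash
python3 - <<'E'
from h import *
import cv2
go(450.5,-6.4,50,96.1)
b=optics.camera("top")["color"][140:270,170:370,::-1]
cv2.imwrite("pics/t2.png",cv2.resize(b,None,fx=4,fy=4,interpolation=2))
E
```

```text
t 15.2 at [363.3 185.3 202.5] yaw 95.9 -> tool mm [-199.6   67.2  152.5] turn z share -0.005 f [-0.4  0.3 -0.4] w 1.0 ff 0.0
```

View pics/t2.png

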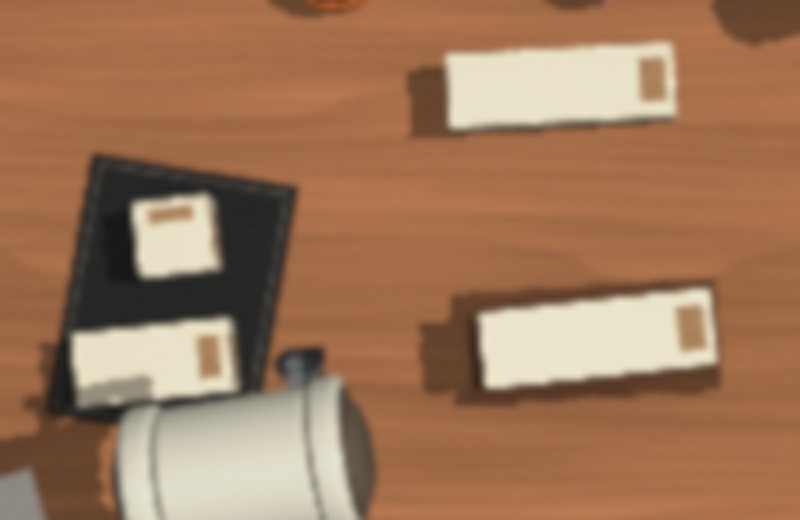

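The picture shows the cufflink box at (176,236) and the bow-tie box at (155,362), both on the pad. The lower tie box lies alone on the riser, with corners (475,312), (712,287), (718,365) and (484,390).

```bash
python3 - <<'E'
from h import *
t=lambda u,v:tc(u-400,v)
T=lambda z,l:[onz("top",t(*p),z) for p in l]
rect("low",T(64,[(475,312),(712,287),(718,365),(484,390)]))
rect("bow",T(50,[(70,332),(233,317),(240,388),(77,408)]))
rect("cuf",T(48,[(131,202),(211,193),(221,270),(140,279)]))
go(450,-6.5,51,96.1)
E
```

```text
low [450.5  -5. ] len 183.8 60.8 ang -83.4 -173.9
bow [429.6 340.2] len 127.5 57.7 ang -83.3 -172.8
cuf [528.2 327.5] len 63.5 61.4 ang -83.0 -171.3
t 15.2 at [364.7 186.6 203.2] yaw 95.9 -> tool mm [-200.8   65.   152.2] turn z share -0.004 f [-0.5 -0.   0.4] w 1.0 ff 0.0
```

Emit:
{"fn": "jog_arm", "kwargs": {"plan": "-0.5 0.16 0 0 0 0 1;-0.5 0.16 0 0 0 0 1;-0.5 0.16 0 0 0 0 1;-0.4 0.15 0.1 0 0 0 1;-0.1 0.02 0.3 0 0 0 1;0 0 0.4 0 0 0 1;0 0 0.4 0 0 0 1;0 0 0.2 0 0 0 1;0 0 0.12 0 0 0 1;0 0 0 0 0 0 1;0 0 0 0 0 0 -1;0 0 0 0 0 0 -1;0 0 0 0 0 0 -1;0 0 0 0 0 0 -1;0 0 0 0 0 0 -1;0 0 0 0 0 0 -1;0 0 0 0 0 0 -1;0 0 0 0 0 0 -1"}}

```text
t: 17.48
position: [452.1, -4.8, 52.5]
orientation: [179.9, 0.0, 96.1]
force: [0.6, 0.8, 6.3]
grip_width: 0.672
finger_force: 34.0
```

```bash
python3 - <<'E'
from h import *
# bays: tray centre and edge direction
c=np.array([483.7,-344.7]);a=np.radians(-84.7);e=np.array([np.cos(a),np.sin(a)]);f=np.array([-e[1],e[0]])
for s in(1,-1):
    b=c+62.5*s*f;print("bay",b.round(1));go(*b,180,95.3)
E
```

```text
bay [ 545.9 -338.9]
t 17.5 at [452.1  -4.8  52.5] yaw 96.1 -> tool mm [-342.2   58.  -127.5] turn z share 0.017 f [0.6 0.8 6.3] w 0.67 ff 34.0
bay [ 421.5 -350.5]
t 17.5 at [452.1  -4.8  52.5] yaw 96.1 -> tool mm [-340.5  -67.  -127.5] turn z share 0.017 f [0.6 0.8 6.3] w 0.67 ff 34.0
```

Emit:
{"fn": "jog_arm", "kwargs": {"plan": "0 0 -0.2 0 0 0 -1;0 0 -0.4 0 0 0 -1;-0.1 -0.02 -0.2 0 0 0 -1;-0.3 -0.06 0 0 0 0.017 -1;-0.5 -0.1 0 0 0 0 -1;-0.5 -0.1 0 0 0 0 -1;-0.5 -0.1 0 0 0 0 -1;-0.5 -0.1 0 0 0 0 -1;-0.5 -0.1 0 0 0 0 -1;-0.3 -0.06 0 0 0 0 -1;-0.2 -0.03 0.1 0 0 0 -1;0 0 0.3 0 0 0 -1;0 0 0.3 0 0 0 -1;0 0 0.1 0 0 0 -1;0 0 0 0 0 0 -1;0 0 0 0 0 0 -1"}}

```text
t: 19.48
position: [416.8, -350.1, 52.6]
orientation: [179.9, 0.1, 95.3]
force: [0.2, -0.6, -1.9]
grip_width: 0.675
finger_force: 33.1
```

```bash
python3 - <<'E'
from h import *
import cv2
go(421.5,-350.5,38.5,95.3)
b=optics.camera("side")["color"][130:230,280:410,::-1]
cv2.imwrite("pics/s3.png",cv2.resize(b,None,fx=6,fy=6,interpolation=2))
E
```

```text
t 19.5 at [ 416.8 -350.1   52.6] yaw 95.3 -> tool mm [-0.8  4.6 14.1] turn z share 0.0 f [ 0.2 -0.6 -1.9] w 0.68 ff 33.1
```

View pics/s3.png

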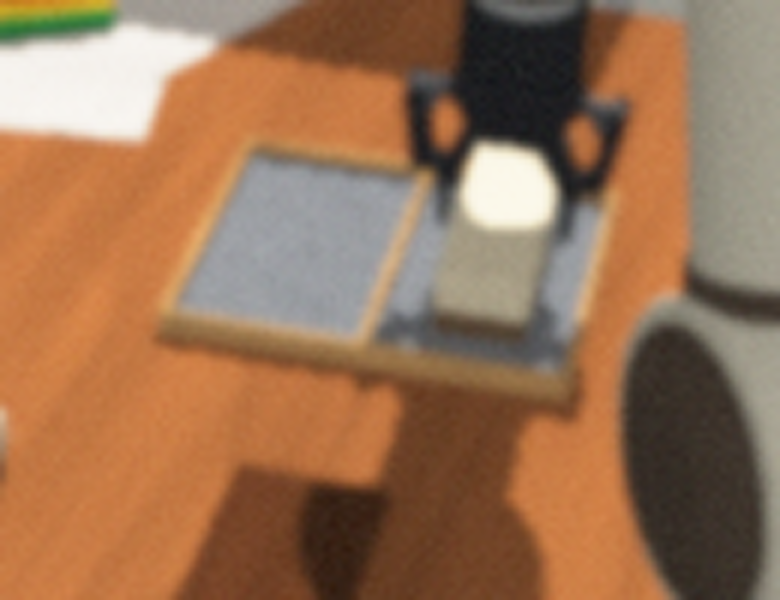

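The tie box (500,250) hangs over the right-hand (near) compartment, clear of the walls. I correct sideways and lower it.

Emit:
{"fn": "jog_arm", "kwargs": {"plan": "-0.005 0.046 0.05 0 0 0 -1;0 0 0.05 0 0 0 -1;0 0 0.03 0 0 0 -1;0 0 0.01 0 0 0 -1;0 0 0 0 0 0 -1;0 0 0 0 0 0 -1"}}

```text
t: 20.27
position: [420.7, -349.1, 38.5]
orientation: [-180.0, -0.1, 95.3]
force: [-4.7, 5.2, 12.7]
grip_width: 0.674
finger_force: 34.7
```

```bash
python3 - <<'E'
from h import *
go(421.5,-350.5,38.5,95.3)
E
```

```text
t 20.3 at [ 420.7 -349.1   38.5] yaw 95.3 -> tool mm [-1.4  0.6  0. ] turn z share 0.0 f [-4.7  5.2 12.7] w 0.67 ff 34.7
```

Emit:
{"fn": "jog_arm", "kwargs": {"plan": "0 0 0 0 0 0 0.8;0 0 0 0 0 0 0.8;0 0 0 0 0 0 0.8;0 0 0 0 0 0 0.8;0 0 -0.2 0 0 0 0.8;0 0 -0.4 0 0 0 1;0 0 -0.5 0 0 0 1;0 0 -0.4 0 0 0 1;0.44 0.33 0 0 0 0.02 1;0.44 0.33 0 0 0 0 1;0.44 0.33 0 0 0 0 1;0.44 0.33 0 0 0 0 1;0.44 0.33 0 0 0 0 1;0.44 0.33 0 0 0 0 1;0.44 0.33 0 0 0 0 1;0.4 0.3 0 0 0 0 1;0 0 0 0 0 0 1;0 0 0 0 0 0 1"}}

```text
t: 22.52
position: [653.3, 17.9, 186.9]
orientation: [-180.0, 0.0, 94.4]
force: [-1.3, -0.7, -0.4]
grip_width: 0.998
finger_force: 0.0
```

```bash
python3 - <<'E'
from h import *
import cv2
go(652,26,32,94.1)
b=optics.camera("side")["color"][130:230,280:410,::-1]
cv2.imwrite("pics/s4.png",cv2.resize(b,None,fx=6,fy=6,interpolation=2))
b=optics.camera("top")["color"][140:270,270:470,::-1]
cv2.imwrite("pics/t4.png",cv2.resize(b,None,fx=4,fy=4,interpolation=2))
E
```

```text
t 22.5 at [653.3  17.9 186.9] yaw 94.4 -> tool mm [  8.2  -0.7 154.9] turn z share 0.007 f [-1.3 -0.7 -0.4] w 1.0 ff 0.0
```

View pics/t4.png

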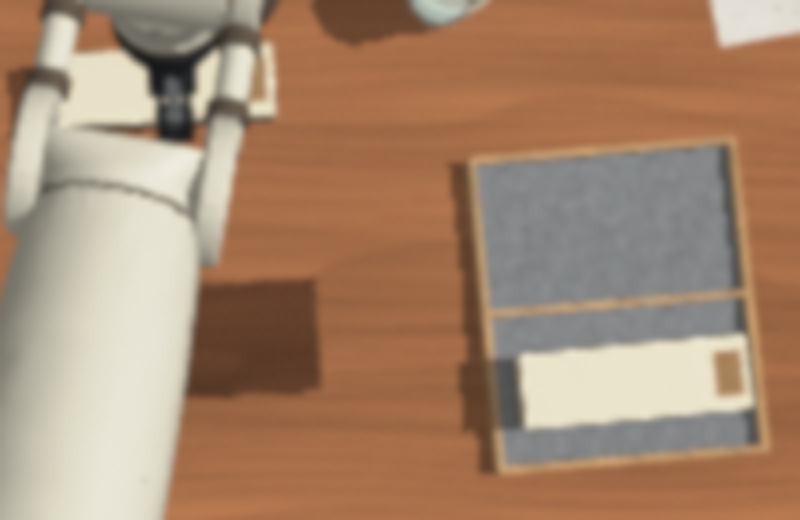

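The picture shows the first tie box in the near compartment, with lid corners (518,353), (747,336), (754,410) and (525,430). The gripper is above the loose tie box at (160,86).

```bash
python3 - <<'E'
from h import *
T=lambda z,l:[onz("top",tc(*p),z) for p in l]
rect("tie in bay",T(50,[(518,353),(747,336),(754,410),(525,430)]))
rect("near bay inner, divider centre to outer",T(16,[(492,314),(744,293),(768,448),(502,470)]))
rect("far bay",T(16,[(470,160),(735,140),(744,293),(492,314)]))
E
```

```text
tie in bay [ 420.2 -349.5] len 180.9 59.2 ang -84.8 -175.3
near bay inner, divider centre to outer [ 421.4 -350.4] len 209.5 125.0 ang -84.7 -174.3
far bay [ 545.9 -338.5] len 210.6 125.1 ang -84.8 -174.8
```

Emit:
{"fn": "jog_arm", "kwargs": {"plan": "0.08 -0.01 0.3 0 0 0.007 1;0 0 0.4 0 0 0 1;0 0 0.4 0 0 0 1;0 0 0.25 0 0 0 1;0 0 0.12 0 0 0 1;0 0 0.05 0 0 0 1;0 0 0 0 0 0 1;0 0 0 0 0 0 -1;0 0 0 0 0 0 -1;0 0 0 0 0 0 -1;0 0 0 0 0 0 -1;0 0 0 0 0 0 -1;0 0 0 0 0 0 -1;0 0 0 0 0 0 -1;0 0 0 0 0 0 -1"}}

```text
t: 24.5
position: [652.9, 25.9, 36.6]
orientation: [179.9, 0.0, 94.1]
force: [-0.4, -0.2, 6.7]
grip_width: 0.671
finger_force: 34.1
```

Emit:
{"fn": "jog_arm", "kwargs": {"plan": "0 0 -0.2 0 0 0 -1;0 0 -0.4 0 0 0 -1;0 0 -0.5 0 0 0 -1;-0.25 -0.09 0 0 0 0 -1;-0.45 -0.17 0 0 0 0 -1;-0.45 -0.17 0 0 0 0 -1;-0.5 -0.18 0 0 0 0 -1;-0.5 -0.19 0 0 0 0 -1;-0.5 -0.19 0 0 0 0 -1;-0.45 -0.17 0 0 0 0 -1;-0.3 -0.11 0 0 0 0 -1;-0.16 -0.06 0.1 0 0 -0.024 -1;0 0 0.3 0 0 0 -1;0 0 0.3 0 0 0 -1;0 0 0.2 0 0 0 -1;0 0 0 0 0 0 -1;0 0 0 0 0 0 -1"}}

```text
t: 26.62
position: [545.5, -339.2, 56.8]
orientation: [179.9, 0.1, 95.2]
force: [0.2, -0.9, -1.7]
grip_width: 0.675
finger_force: 33.1
```

```bash
python3 - <<'E'
from h import *
go(546,-339,42.6,95.2)
E
```

```text
t 26.6 at [ 545.5 -339.2   56.8] yaw 95.2 -> tool mm [ 0.1  0.5 14.2] turn z share -0.001 f [ 0.2 -0.9 -1.7] w 0.67 ff 33.1
```

Emit:
{"fn": "jog_arm", "kwargs": {"plan": "0 0.005 0.06 0 0 0 -1;0 0 0.05 0 0 0 -1;0 0 0.025 0 0 0 -1;0 0 0.005 0 0 0 -1;0 0 0 0 0 0 -1;0 0 0 0 0 0 -1;0 0 0 0 0 0 0.8;0 0 0 0 0 0 0.8;0 0 0 0 0 0 0.8;0 0 0 0 0 0 0.8;0 0 -0.2 0 0 0 0.8;0 0 -0.4 0 0 0 1;0 0 -0.5 0 0 0 1;0 0 -0.4 0 0 0 1;0.5 -0.08 0 0 0 0 1;0.5 -0.08 0 0 0 0 1;0.5 -0.08 0 0 0 0 1;0.5 -0.08 0 0 0 0 1;0.5 -0.08 0 0 0 0 1;0.5 -0.08 0 0 0 0 1"}}

```text
t: 29.12
position: [470.2, -42.8, 193.0]
orientation: [179.9, 0.1, 95.1]
force: [1.0, 0.1, 0.8]
grip_width: 1.002
finger_force: 0.0
```

Emit:
{"fn": "jog_arm", "kwargs": {"plan": "0.5 0 0 0 0 -0.02 1;0.5 0 0 0 0 0 1;0.5 0 0 0 0 0 1;0.5 0 0 0 0 0 1;0.5 0 0 0 0 0 1;0.5 0 0 0 0 0 1;0.5 0 0 0 0 0 1;0 0 0 0 0 0 1;0 0 0 0 0 0 1"}}

```text
t: 30.25
position: [434.3, 303.8, 192.2]
orientation: [179.9, 0.0, 96.1]
force: [0.4, -1.0, 0.3]
grip_width: 1.001
finger_force: 0.0
```

```bash
python3 - <<'E'
from h import *
import cv2
go(430,342,37,96.1)
b=optics.camera("top")["color"][140:270,270:470,::-1]
cv2.imwrite("pics/t5.png",cv2.resize(b,None,fx=4,fy=4,interpolation=2))
E
```

```text
t 30.2 at [434.3 303.8 192.2] yaw 96.1 -> tool mm [ 38.4  -0.3 155.2] turn z share -0.0 f [ 0.4 -1.   0.3] w 1.0 ff 0.0
```

View pics/t5.png

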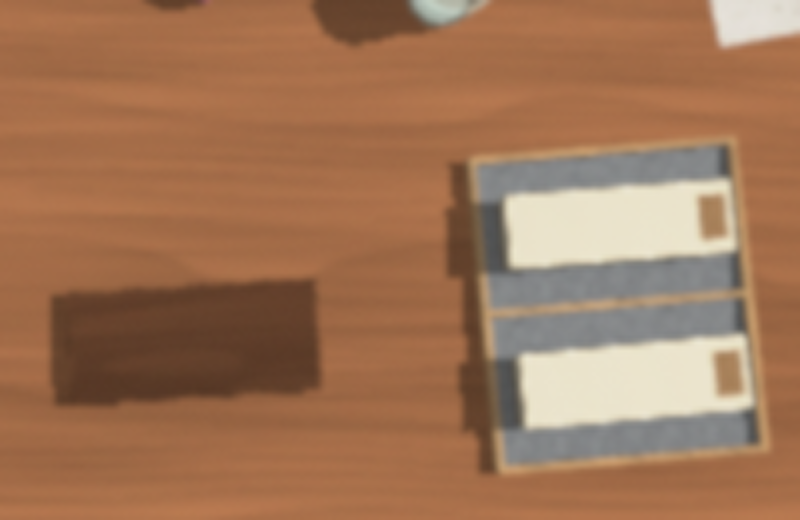

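Both tie boxes are in their compartments, with lids at (620,225) and (637,382). The bare riser has its right edge from (316,280) to (320,388). Its left edge near x≈62 blends with its shadow, so I enhance the contrast to find it.

```bash
python3 - <<'E'
from h import *
import cv2
T=lambda z,l:[onz("top",tc(*p),z) for p in l]
rect("tie2 in bay",T(50,[(504,196),(731,180),(737,251),(509,270)]))
r=np.array(T(20,[(316,280),(320,388)]))[:,:2];m=r.mean(0);a=np.radians(-84);e=np.array([np.cos(a),np.sin(a)]);print("riser from right edge",m-100*e,np.linalg.norm(r[0]-r[1]))
b=cv2.imread("pics/t5.png")[260:420,30:350].astype(float);b=np.clip((b-20)*2.6,0,255).astype("uint8")
cv2.imwrite("pics/r5.png",cv2.resize(b,None,fx=2.4,fy=2.4))
E
```

```text
tie2 in bay [ 544.5 -338.3] len 180.9 57.6 ang -85.0 -176.2
riser from right edge [446.08689323  -2.4733482 ] 86.52436162395243
```

View pics/r5.png

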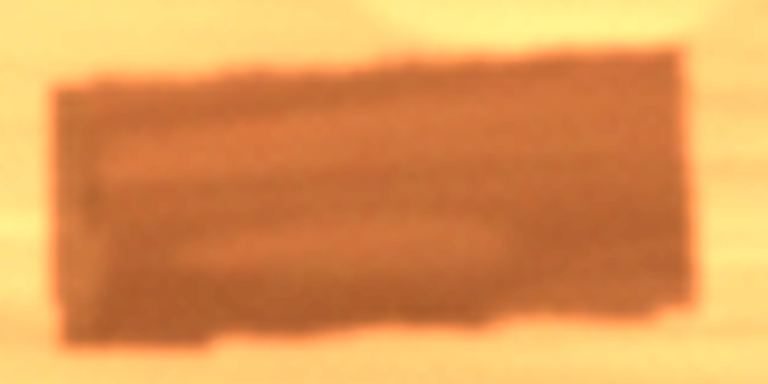

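Emit:
{"fn": "jog_arm", "kwargs": {"plan": "0.38 0 0.3 0 0 0 1;0 0 0.4 0 0 0 1;0 0 0.4 0 0 0 1;0 0 0.25 0 0 0 1;0 0 0.12 0 0 0 1;0 0 0.07 0 0 0 1;0 0 0 0 0 0 1;0 0 0 0 0 0 -1;0 0 0 0 0 0 -1;0 0 0 0 0 0 -1;0 0 0 0 0 0 -1;0 0 0 0 0 0 -1;0 0 0 0 0 0 -1;0 0 0 0 0 0 -1;0 0 0 0 0 0 -1"}}

```text
t: 32.17
position: [430.8, 342.2, 38.3]
orientation: [179.9, -0.0, 96.1]
force: [-1.0, -0.2, 5.6]
grip_width: 0.65
finger_force: 33.9
```

In the enhanced crop the riser top runs from its right edge (685,50)–(692,300) to its left edge, about (92,83)–(105,340), with shadow beyond that. The bow-tie box is gripped.

```bash
python3 - <<'E'
from h import *
q=lambda u,v:tc(30+u/2.4,260+v/2.4)
rect("riser",[onz("top",q(*p),20) for p in((92,83),(685,50),(692,300),(105,340))])
for p in(449,-4):pass
go(448.5,-1.5,160,95.0)
E
```

```text
riser [450.3  -2.7] len 197.2 84.5 ang -85.9 -177.1
t 32.2 at [430.8 342.2  38.3] yaw 96.1 -> tool mm [-343.7  -18.8 -121.7] turn z share 0.024 f [-1.  -0.2  5.6] w 0.65 ff 33.9
```

Emit:
{"fn": "jog_arm", "kwargs": {"plan": "0 0 -0.2 0 0 0 -1;0 0 -0.4 0 0 0 -1;-0.1 0 -0.4 0 0 0 -1;-0.35 -0.02 0 0 0 0 -1;-0.5 -0.03 0 0 0 0 -1;-0.5 -0.03 0 0 0 0 -1;-0.5 -0.03 0 0 0 0 -1;-0.5 -0.03 0 0 0 0 -1;-0.5 -0.02 0 0 0 0 -1;-0.35 -0.01 0 0 0 0.013 -1;-0.15 0 0.1 0 0 0 -1;0 0 0.3 0 0 0 -1;0 0 0.25 0 0 0 -1;0 0 0.1 0 0 0 -1;0 0 0 0 0 0 -1;0 0 0 0 0 0 -1"}}

```text
t: 34.17
position: [450.3, -3.0, 63.2]
orientation: [179.9, 0.0, 95.5]
force: [0.2, -0.3, -2.3]
grip_width: 0.649
finger_force: 32.9
```

```bash
python3 - <<'E'
from h import *
go(450,-3,54.3,95.5)
E
```

```text
t 34.2 at [450.3  -3.   63.2] yaw 95.5 -> tool mm [ 0.  -0.3  8.9] turn z share 0.0 f [ 0.2 -0.3 -2.3] w 0.65 ff 32.9
```

Emit:
{"fn": "jog_arm", "kwargs": {"plan": "0 0 0.05 0 0 0 -1;0 0 0.03 0 0 0 -1;0 0 0.01 0 0 0 -1;0 0 0 0 0 0 -1;0 0 0 0 0 0 -1;0 0 0 0 0 0 0.8;0 0 0 0 0 0 0.8;0 0 0 0 0 0 0.8;0 0 0 0 0 0 0.8;0 0 -0.2 0 0 0 0.8;0 0 -0.4 0 0 0 1;0 0 -0.5 0 0 0 1;0 0 -0.3 0 0 0 1;0.5 0.17 0 0 0 -0.013 1;0.5 0.17 0 0 0 0 1;0.5 0.17 0 0 0 0 1;0.5 0.17 0 0 0 0 1;0.5 0.17 0 0 0 0 1;0.5 0.17 0 0 0 0 1;0.2 0.08 0 0 0 0 1"}}

```text
t: 36.67
position: [525.4, 329.3, 192.9]
orientation: [-180.0, -0.0, 96.2]
force: [1.1, -0.0, -0.6]
grip_width: 1.002
finger_force: 0.0
```

```bash
python3 - <<'E'
from h import *
import cv2
go(529,329,31.5,96.1)
b=optics.camera("top")["color"][140:270,270:470,::-1]
cv2.imwrite("pics/t6.png",cv2.resize(b,None,fx=4,fy=4,interpolation=2))
E
```

```text
t 36.7 at [525.4 329.3 192.9] yaw 96.2 -> tool mm [ -0.7   3.5 161.4] turn z share 0.002 f [ 1.1 -0.  -0.6] w 1.0 ff 0.0
```

View pics/t6.png

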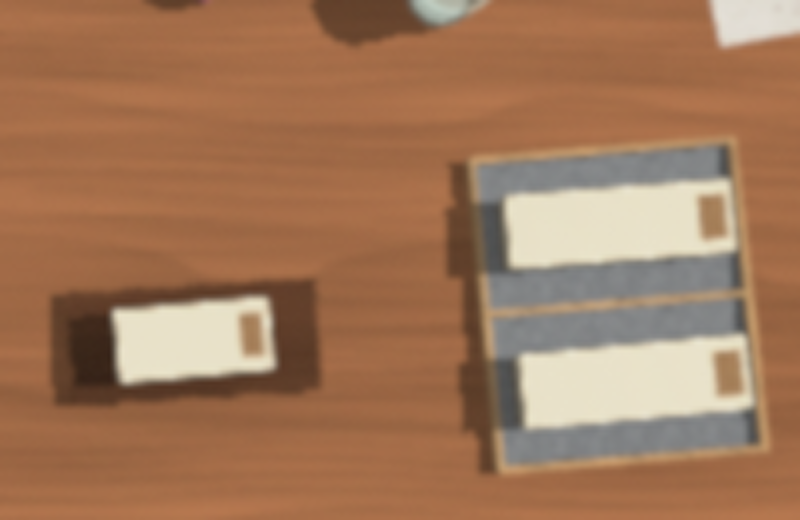

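The picture shows the bow-tie box centred on the riser, with lid corners (111,309), (270,296), (275,370) and (119,385). Now I grasp the cufflink box.

```bash
python3 - <<'E'
from h import *
rect("bow",[onz("top",tc(*p),66) for p in((111,309),(270,296),(275,370),(119,385))])
E
```

```text
bow [449.2  -2.2] len 122.5 58.3 ang -84.3 -174.5
```

Emit:
{"fn": "jog_arm", "kwargs": {"plan": "0 0.035 0.3 0 0 0 1;0 0 0.4 0 0 0 1;0 0 0.4 0 0 0 1;0 0 0.3 0 0 0 1;0 0 0.12 0 0 0 1;0 0 0.08 0 0 0 1;0 0 0 0 0 0 1;0 0 0 0 0 0 -1;0 0 0 0 0 0 -1;0 0 0 0 0 0 -1;0 0 0 0 0 0 -1;0 0 0 0 0 0 -1;0 0 0 0 0 0 -1;0 0 0 0 0 0 -1;0 0 0 0 0 0 -1"}}

```text
t: 38.6
position: [530.1, 327.4, 34.7]
orientation: [179.9, -0.0, 96.1]
force: [-0.3, -0.6, 6.1]
grip_width: 0.672
finger_force: 33.3
```

Emit:
{"fn": "jog_arm", "kwargs": {"plan": "0 0 -0.2 0 0 0 -1;0 0 -0.4 0 0 0 -1;0 0 -0.5 0 0 0 -1;-0.2 -0.07 -0.2 0 0 0 -1;-0.4 -0.15 0 0 0 0 -1;-0.5 -0.17 0 0 0 0 -1;-0.5 -0.17 0 0 0 0 -1;-0.5 -0.17 0 0 0 0 -1;-0.5 -0.18 0 0 0 0 -1;-0.4 -0.15 0 0 0 0 -1;-0.22 -0.09 0 0 0 0.011 -1;0 0 0.3 0 0 0 -1;0 0 0.2 0 0 0 -1;0 0 0.1 0 0 0 -1;0 0 0 0 0 0 -1;0 0 0 0 0 0 -1"}}

```text
t: 40.6
position: [449.5, -5.4, 104.3]
orientation: [179.9, 0.0, 95.6]
force: [0.3, -0.2, -1.4]
grip_width: 0.675
finger_force: 32.6
```

```bash
python3 - <<'E'
from h import *
go(449.7,-5,96.7,95.6)
E
```

```text
t 40.6 at [449.5  -5.4 104.3] yaw 95.6 -> tool mm [0.4 0.3 7.6] turn z share -0.0 f [ 0.3 -0.2 -1.4] w 0.67 ff 32.6
```

Lower, release and retreat sideways.

Emit:
{"fn": "jog_arm", "kwargs": {"plan": "0 0 0.04 0 0 0 -1;0 0 0.025 0 0 0 -1;0 0 0.01 0 0 0 -1;0 0 0 0 0 0 -1;0 0 0 0 0 0 -1;0 0 0 0 0 0 0.8;0 0 0 0 0 0 0.8;0 0 0 0 0 0 0.8;0 0 0 0 0 0 0.8;0 0 -0.2 0 0 0 0.8;0 0 -0.4 0 0 0 1;0 0 -0.5 0 0 0 1;0.5 0 0 0 0 0 1;0.5 0 0 0 0 0 1;0.5 0 0 0 0 0 1;0.5 0 0 0 0 0 1;0.5 0 0 0 0 0 1;0 0 0 0 0 0 1;0 0 0 0 0 0 1"}}

```text
t: 42.98
position: [424.4, 243.2, 205.6]
orientation: [-180.0, 0.0, 95.6]
force: [0.7, -0.6, -0.5]
grip_width: 0.996
finger_force: 0.0
```

```bash
python3 - <<'E'
from h import *
import cv2
go(449.7,-5,96.7,95.6)
b=optics.camera("top")["color"][140:270,270:470,::-1]
cv2.imwrite("pics/t7.png",cv2.resize(b,None,fx=4,fy=4,interpolation=2))
E
```

```text
t 43.0 at [424.4 243.2 205.6] yaw 95.6 -> tool mm [-249.5    0.9  108.9] turn z share -0.0 f [ 0.7 -0.6 -0.5] w 1.0 ff 0.0
```

View pics/t7.png

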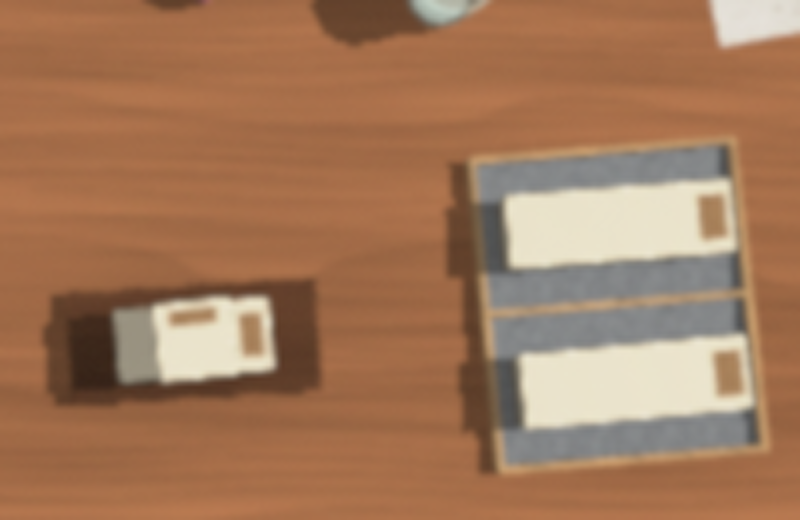

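The cufflink box sits centred on the bow-tie box. Its left lid edge at (153,303)–(161,382) leaves the expected 31 mm margin, and both tie boxes lie in the tray. I hand in.

```bash
python3 -c "
from cell import order
print(order.job_done())"
```

```text
the job is handed in; nothing more can be done
None
```

I handed the job in after about 43 s of robot time. By the last camera pictures, both tie boxes lie centred in the tray, and the bow-tie and cufflink boxes are restacked in the middle of the riser; no verdict came back.

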